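# Put the eyelet punch away in its graded hole

## Task

One eyelet punch has been left on the red pad. Put it away in the graded rack: lower it into the hole that matches its shank diameter, feeling gently for the hole because the wooden strip may stand anywhere in its base, and press it fully home until its handle rests on the strip, never pressing harder than 30 N. Then let go, leaving the punches on the grey pads and everything else where they are.

Things in the scene. Friction and masses are not known exactly. Their poses are not given: they have to be found in the camera images.
- punch14: eyelet punch: steel shank 14 mm in diameter and 35 mm long with a square-edged foot, below a round black plastic handle 24 mm in diameter and 42 mm tall; 77 mm tall over all, 60 g or up to 30 % more or less. Stands upright on one of the pads. Origin at the centre of its foot, z up along the punch. Which punch stands on the red pad changes from time to time; that one is to be put away, the others stay
- punch18: eyelet punch: steel shank 18 mm in diameter and 35 mm long with a square-edged foot, below a round black plastic handle 28 mm in diameter and 42 mm tall; 77 mm tall over all, 90 g or up to 30 % more or less. Stands upright on one of the pads. Origin at the centre of its foot, z up along the punch. Which punch stands on the red pad changes from time to time; that one is to be put away, the others stay
- punch22: eyelet punch: steel shank 22 mm in diameter and 35 mm long with a square-edged foot, below a round black plastic handle 32 mm in diameter and 42 mm tall; 77 mm tall over all, 130 g or up to 30 % more or less. Stands upright on one of the pads. Origin at the centre of its foot, z up along the punch. Which punch stands on the red pad changes from time to time; that one is to be put away, the others stay
- pad_red: red disc, 68 mm across, 4 mm thick, fixed to the table, under the punch to be put away; origin at the centre of its underside
- pad_grey1: grey disc, 68 mm across, 4 mm thick, fixed to the table, under a punch that stays; origin at the centre of its underside
- pad_grey2: grey disc, 68 mm across, 4 mm thick, fixed to the table, under a punch that stays; origin at the centre of its underside
- rack: graded punch rack, fixed: grey base 76 x 244 mm (x by y) carrying a pale wooden strip 60 x 196 mm, its flat top 52 mm above the table. Five holes in a row along the rack's y, 40 mm apart, for shanks of 10, 14, 18, 22, 26 mm from the -y to the +y end. The pose is the base's only: the strip is clamped up to 15 mm off its middle position along y. Origin at the centre of the base's underside, z up
- mid14 (a point): point on the rack base, level with the strip's top, where the centre of the 14 mm hole would be if the strip stood in its middle position; the true hole is anywhere up to 15 mm from it along the rack's y, either way (no play in x), and must be felt or seen. The hole is 15.2 mm wide, without a lead-in
- mid18 (a point): point on the rack base, level with the strip's top, where the centre of the 18 mm hole would be if the strip stood in its middle position; the true hole is anywhere up to 15 mm from it along the rack's y, either way (no play in x), and must be felt or seen. The hole is 19.2 mm wide, without a lead-in
- mid22 (a point): point on the rack base, level with the strip's top, where the centre of the 22 mm hole would be if the strip stood in its middle position; the true hole is anywhere up to 15 mm from it along the rack's y, either way (no play in x), and must be felt or seen. The hole is 23.2 mm wide, without a lead-in
- home (a point): point of the rack base on its centre line, 35 mm below the strip's top: the height of a foot that is fully home, the handle's shoulder then resting on the strip. In every hole a brass ejector disc stands 18 to 20 mm below the top; friction holds it, so a punch's weight does not move it: it takes a steady push of about 7 N all the way down to 36 mm
- spool_red: thread spool, red, 42 mm across, 54 mm tall, upright; origin at the centre of its underside; not to be disturbed
- spool_blue: thread spool, blue, 42 mm across, 54 mm tall, upright; origin at the centre of its underside; not to be disturbed
- spray_can: black spray can, 52 mm across, 160 mm tall, upright; origin at the centre of its underside; not to be disturbed
- snap_jar: clear jar, 60 mm across, 70 mm tall, upright; origin at the centre of its underside; not to be disturbed
- hammer: hammer, about 240 mm long, lying along its x axis beyond the rack; not to be disturbed
- tape: yellow tape measure case, 64 mm across, 18 mm tall, lying flat; origin at the centre of its underside; not to be disturbed
Things that resemble listed ones, but are neither listed nor needed, are in the scene too. What is shaped like the punch18 but orange or pink is not meant.

How it is judged:
On the way, in this order (a step that is already met when the one before it is completed fails the run):
1. the shank of a punch has entered the hole of its own diameter by at least 6 mm (((z of punch14 in the frame of rack below 0.046 m and horizontal distance between punch14 and mid14 below 0.0175 m) or (z of punch18 in the frame of rack below 0.046 m and horizontal distance between punch18 and mid18 below 0.0175 m) or (z of punch22 in the frame of rack below 0.046 m and horizontal distance between punch22 and mid22 below 0.0175 m))), for 0.05 s.
2. that punch is pressed home in that hole (((z of punch14 in the frame of rack below 0.0195 m and horizontal distance between punch14 and mid14 below 0.0175 m) or (z of punch18 in the frame of rack below 0.0195 m and horizontal distance between punch18 and mid18 below 0.0175 m) or (z of punch22 in the frame of rack below 0.0195 m and horizontal distance between punch22 and mid22 below 0.0175 m))), for 0.1 s.
At the end, for the whole second after the job is handed in: The punch from the red pad stands upright (within 0.06 rad) and at rest in the hole of its own diameter, its foot at least 32.5 mm below the strip's top (fully home is 35 mm); the other two punches stand upright on their grey pads, within 15 mm of where they began ((((z of punch14 in the frame of rack below 0.0195 m and horizontal distance between punch14 and mid14 below 0.0175 m) and angle between each of punch14, punch18, punch22's own z axis and vertical below 0.06 rad and linear speed of punch14 below 0.01 m/s and distance of each of punch18, punch22 from where it was at the start of the episode below 0.015 m and horizontal distance between each of punch18, punch22 and pad_red above 0.06 m) or ((z of punch18 in the frame of rack below 0.0195 m and horizontal distance between punch18 and mid18 below 0.0175 m) and angle between each of punch18, punch14, punch22's own z axis and vertical below 0.06 rad and linear speed of punch18 below 0.01 m/s and distance of each of punch14, punch22 from where it was at the start of the episode below 0.015 m and horizontal distance between each of punch14, punch22 and pad_red above 0.06 m) or ((z of punch22 in the frame of rack below 0.0195 m and horizontal distance between punch22 and mid22 below 0.0175 m) and angle between each of punch22, punch14, punch18's own z axis and vertical below 0.06 rad and linear speed of punch22 below 0.01 m/s and distance of each of punch14, punch18 from where it was at the start of the episode below 0.015 m and horizontal distance between each of punch14, punch18 and pad_red above 0.06 m))); the robot touches nothing.
It fails at once if a punch is pressed on the rack with more than 30 N (contact force between any of punch14, punch18, punch22 and rack above 30 N).
It fails at once if the robot itself presses on the rack with more than 30 N (contact force between any of the fingers, the arm and rack above 30 N).
It fails at once if a bystander is moved by more than 20 mm (distance of any of spool_red, spool_blue, spray_can, snap_jar, hammer, tape from where it was at the start of the episode above 0.02 m).
It also fails if it takes over 67 s, if anything falls off the work surface, if the arm or the gripper's body presses on something with over 40 N, if the wrist force passes 120 N, or if a joint passes its speed limit or range.

## Robot

A 6-joint arm with a two-finger parallel gripper is mounted at the origin on the work surface. World frame = base frame: x ahead of the robot, y to its left, z up, the work surface at z = 0. Lengths are in m, angles in rad, forces in N, time in s.
With the tool pointing down it reaches from about 0.35 to 0.775 m from the base axis. Payload 5.5 kg.
Tool frame: the origin (TCP) lies between the finger pads; the fingertips stand 8 mm ahead of it and the grasp point (between the pads) lies 11 mm behind it; z points along the fingers, y is the line along which they close (so a half turn about z gives the same grasp; the last joint's range is limited). The gripper opens to 85 mm and grips with 20 to 120 N. Pads are 22 mm wide; open, the fingers measure 114 mm over their backs; the gripper's body (76 mm by 85 mm) begins 54 mm behind the grasp point. The pads swing forward as they close: fully open they stand 13 mm farther back than shut.
Start: joints at [-1.274, 0.313, 0.046, 1.304, 0, 1.431], TCP at [0.243, -0.521, 0.216] pointing down, gripper open.
Joint ranges: [-2.76, 2.76], [-0.86, 1.69], [-1.03, 1.26], [-2.2, 2.34], [-1.47, 1.5], [-3.14, 3.14]. Speed limits (rad/s): [2.57, 2.57, 3.14, 3.14, 3.14, 3.14].

## Interface

Orientations are given as a unit quaternion [w, x, y, z].
In Python, from workcell import status, vision, job gives the robot as it stands. The module is installed in compiled form; this text tells all that it offers.
- The arm moves only by the tool apply_moves, never from a script. Its argument "moves" is one flat list of numbers, 6 for each row, row after row: the shift along the world's x, y, z in units of 25 mm (1.0 is 25 mm), then the turn, a rotation vector about the world's x, y, z in rad. In form: [x, y, z, rx, ry, rz, x, y, z, rx, ry, rz, ...]. A call has 1 to 20 rows; each row is the pose to reach, as a shift and turn from the pose commanded when the call began; what a row does not reach only later rows make up. A row lasts 1/12 s, in which the tool goes at most 41.7 mm and 7.16 degrees, less where a joint would pass 70% of its speed; a pose out of reach is approached as far as the arm can. A call with a gripper value outside its range is refused whole. "claw" is the opening in per cent of the stroke, from 0 (shut) to 100 (fully open), set as the call begins (left out, the last holds). The fingers move at their own pace and stop on an object; "newtons" is the grip in N (left out, the last holds). Time passes only in rows, so rows that repeat a pose let the fingers close. It gives the time, the measured TCP pose, the force, the opening and the grip force at its end, in the units of the state.
- status.get_state(): the state, without advancing time (a new reading comes with each control period).
- vision.read_camera(name): name is "side" or "top" or "wrist"; returns a dict with "image" (420x560x3 uint8, blue, green, red), "camera_matrix" (3x3 intrinsics, pixels), "dist_coeffs" ([k1, k2, p1, p2, k3] as OpenCV has them; the pictures are not rectified), "camera_from_world" (4x4, takes a point from world to camera coordinates). Camera axes: x right, y down, z forward; pixel columns grow to the right and rows downward; lengths in m; the calibration is good to about 2 mm. A picture is of the moment at which its call begins. There is no depth.
- job.hand_in(): hands the job in; it is judged then, once.
The state is a dict: "clock": time; "joint_pos": joint angles; "qvel": joint speeds; "tau": joint torques, N m; "tcp_pos": TCP position; "orientation": TCP orientation; "wrist_force": force on the tool from outside, world axes, zero at the start; "ft_torque": the same for the moment, N m; "finger_gap": finger opening in m; "grip_force": force on a finger pad.
Only numpy, scipy, OpenCV 4.12 (cv2) and the standard library are available. Lean on these libraries where they do the work, as an engineer would, in place of code of your own. Each camera call takes 0.05 s, during which the arm holds its last target. There are 200 camera calls.

## Working session

There is one attempt and no reset: what is moved stays moved. The work goes in short steps, Python scripts to look and compute and a tool call to move; the robot and the scene stay as the last step left them, time stands still between calls to the robot, and variables do not carry over. Pictures are saved under pics/ and viewed, at most 10 in all, crops included, and the job is handed in when it is done.

Besides the shell and the picture viewer there is one more tool, called as name(argument=value, ...) on one line, values as JSON. apply_moves: Moves the arm, as the interface text tells. Its arguments: {"type":"object","properties":{"moves":{"type":"array","items":{"type":"number"}},"claw":{"type":"number"},"newtons":{"type":"number"}},"required":["moves"]}

```bash
mkdir -p pics
cat > h.py <<'E'
import numpy as np, cv2
from workcell import status, vision, job
def shot(n,f):
    d=vision.read_camera(n); cv2.imwrite(f'pics/{f}.png',d['image']); np.savez(f'pics/{f}.npz',K=d['camera_matrix'],D=d['dist_coeffs'],T=d['camera_from_world']); return d
def ray(f,u,v,z):
    d=np.load(f'pics/{f}.npz'); p=cv2.undistortPoints(np.array([[[u,v]]],float),d['K'],np.array(d['D'],float))[0,0]
    R=d['T'][:3,:3];t=d['T'][:3,3]; c=-R.T@t; r=R.T@np.array([p[0],p[1],1]); return c+r*(z-c[2])/r[2]
def proj(f,P):
    d=np.load(f'pics/{f}.npz'); T=d['T']; return cv2.projectPoints(np.array(P,float).reshape(-1,1,3),cv2.Rodrigues(T[:3,:3])[0],T[:3,3],d['K'],np.array(d['D'],float))[0][:,0]
E
python3 - <<'E'
from h import *
for n in('top','side'): shot(n,n+'0')
a=[cv2.imread(f'pics/{n}0.png') for n in('top','side')]
s=status.get_state(); print(s)
for n in('top','side'):
  d=np.load(f'pics/{n}0.npz');T=d['T'];print(n,-T[:3,:3].T@T[:3,3],d['K'][0,0])
E
```

```text
{'clock': 0.1, 'joint_pos': array([-1.27356638e+00,  3.13941260e-01,  4.50926636e-02,  1.30361759e+00,
       -1.63334985e-05,  1.43118453e+00]), 'qvel': array([-0.00151518, -0.0014134 ,  0.0011578 ,  0.00061247,  0.00023498,
        0.00032649]), 'tau': array([ 3.55831129e-03, -4.81728601e+01,  2.99242830e+01,  1.27096570e-02,
       -9.17574744e-05, -3.60850336e-06]), 'tcp_pos': array([ 0.24310702, -0.52054098,  0.21558903]), 'orientation': array([-8.31696535e-04,  9.76240503e-01,  2.16688218e-01, -7.38734458e-05]), 'wrist_force': array([ 0.38265993, -0.59881767,  0.17298474]), 'ft_torque': array([-0.02617477, -0.03108277, -0.04597039]), 'grip_force': 0.0, 'finger_gap': 0.08552025233254121}
top [0.42771067 0.01328041 1.21290345] 428.74322422194473
side [ 0.38763192 -0.60856019  0.72806119] 402.0446026312478
```

View pics/top0.png

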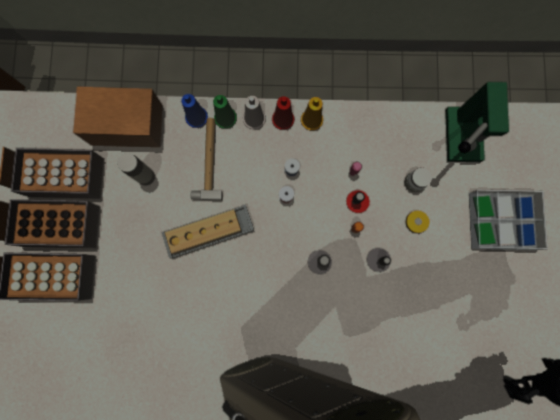

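View pics/side0.png

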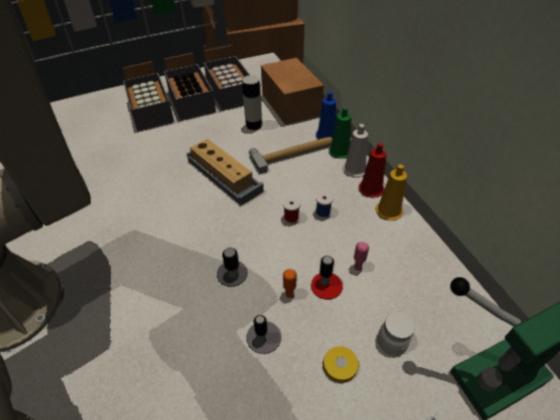

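The top view shows the red pad at (358,201), with a pink decoy at (356,168) and an orange one at (358,227). The grey pads are at (323,261) and (385,261). The rack runs from (173,240), its large hole, to (230,222). I'll enlarge both areas.

Run:
```python
import cv2,numpy as np
a=cv2.imread('pics/top0.png')
c1=cv2.resize(a[200:262,158:258],(800,496),interpolation=cv2.INTER_CUBIC)
cv2.imwrite('pics/c1.png',np.clip(c1*1.6,0,255))
b=cv2.imread('pics/side0.png')
c2=cv2.resize(a[150:280,300:400],(400,520),interpolation=cv2.INTER_CUBIC)
c3=cv2.resize(b[230:360,210:310+30],(400,400),interpolation=cv2.INTER_CUBIC)
o=np.zeros((520,800,3),np.uint8);o[:,:400]=np.clip(c2*1.6,0,255);o[:400,400:]=np.clip(c3*2.,0,255)
cv2.imwrite('pics/c2.png',o)
```

```text
[ WARN:0@0.017] global loadsave.cpp:1063 imwrite_ Unsupported depth image for selected encoder is fallbacked to CV_8U.
```

View pics/c1.png

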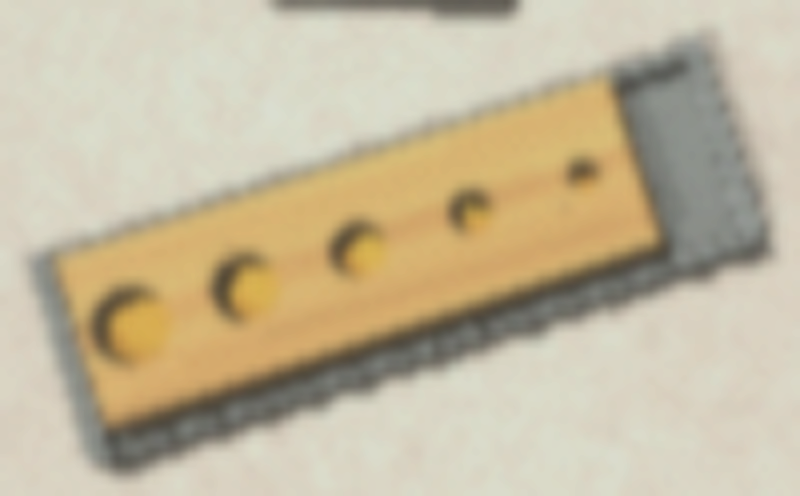

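View pics/c2.png

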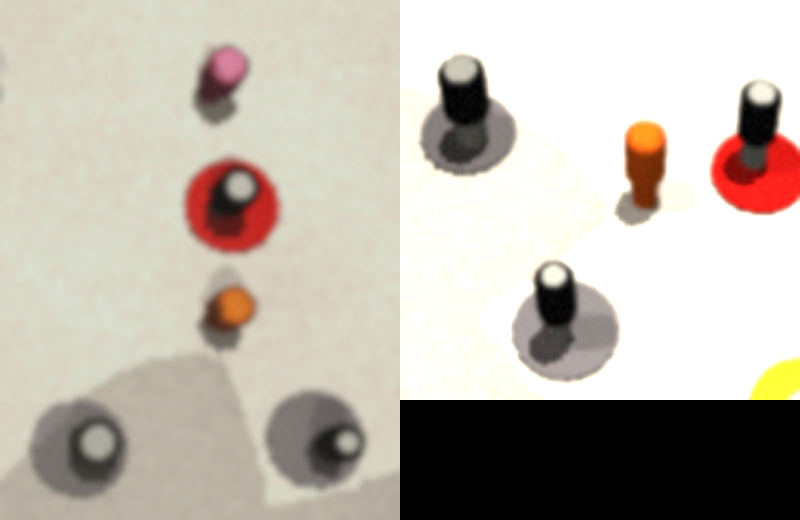

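The crops show the red-pad punch's top as medium-sized, with the 22 mm top on the left grey pad and the smallest on the right, so it is most likely punch18. The 18 mm hole is at crop pixel (358,249).

Run:
```python
from h import *
def c1(u,v): return ((u+.5)/8-.5+158,(v+.5)/8-.5+200)
def c2(u,v): return ((u+.5)/4-.5+300,(v+.5)/4-.5+150)
def c3(u,v): return ((u-400+.5)*.325-.5+210,(v+.5)*.325-.5+230)
f=lambda n,p,z:print(n,ray('top0',*p,z).round(4))
for n,p in dict(h26=(132,324),h22=(244,287),h18=(358,249),h14=(470,211),h10=(582,172)).items(): f(n,c1(*p),.052)
for p in [(60,256),(612,76),(664,246),(108,428)]: f('strip',c1(*p),.052)
for p in [(710,35),(770,250),(118,468)]: f('base',c1(*p),.02)
f('redtop',c2(240,186),.081);f('redpad',c2(232,206),.004)
print('side redtop',ray('side0',*c3(762,94),.081).round(4))
f('g1top',c2(98,442),.081);f('g2top',c2(346,442),.081);f('pink',c2(230,66),.077);f('orange',c2(237,306),.077)
f('hammerhead',(207,195),.02);f('hammerhandle',(210,125),.02);f('spools',(287,194),.054);f('can',(130,160),.16)
```

```text
h26 [0.5216 0.2913 0.052 ]
h22 [0.5349 0.2544 0.052 ]
h18 [0.5486 0.2167 0.052 ]
h14 [0.5623 0.1794 0.052 ]
h10 [0.5765 0.1419 0.052 ]
strip [0.5441 0.3168 0.052 ]
strip [0.6098 0.1329 0.052 ]
strip [0.5517 0.1131 0.052 ]
strip [0.4865 0.2973 0.052 ]
base [0.6302 0.1022 0.02  ]
base [0.5545 0.0789 0.02  ]
base [0.4745 0.3009 0.02  ]
redtop [ 0.6476 -0.2058  0.081 ]
redpad [ 0.6479 -0.2148  0.004 ]
side redtop [ 0.6481 -0.2057  0.081 ]
g1top [ 0.4746 -0.1113  0.081 ]
g2top [ 0.4783 -0.2737  0.081 ]
pink [ 0.7313 -0.2002  0.077 ]
orange [ 0.567  -0.2039  0.077 ]
hammerhead [0.6533 0.2138 0.02  ]
hammerhandle [0.8591 0.2142 0.02  ]
spools [ 0.6546 -0.0113  0.054 ]
can [0.7117 0.3862 0.16  ]
```

apply_moves(moves=[16.2,12.6,0,0,0,0.1,16.2,12.6,0,0,0,0.1,16.2,12.6,0,0,0,0.1,16.2,12.6,0,0,0,0.1,16.2,12.6,0,0,0,0.1,16.2,12.6,0,0,0,0.1,16.2,12.6,0,0,0,0.1,16.2,12.6,0,0,0,0.1,16.2,12.6,0,0,0,0.1,16.2,12.6,0,0,0,0.1,16.2,12.6,0,0,0,0.1,16.2,12.6,0,0,0,0.1,16.2,12.6,0,0,0,0.1,16.2,12.6,0,0,0,0.1,16.2,12.6,0,0,0,0.1,16.2,12.6,0,0,0,0.1], claw=100, newtons=60)

```text
clock: 1.43
tcp_pos: [0.6474, -0.2065, 0.2159]
orientation: [-0.0, 0.964, 0.265, -0.001]
wrist_force: [-0.6, -0.1, -0.6]
finger_gap: 0.0855
grip_force: 0.0
```

Run:
```python
from h import *
d=shot('wrist','w1'); s=status.get_state(); print(s['clock'],s['tcp_pos'],s['joint_pos'])
T=d['camera_from_world'];print(-T[:3,:3].T@T[:3,3],T[:3,:3].round(2).tolist())
print(proj('w1',[[.648,-.206,.081],[.648,-.206,.004]]))
cv2.imwrite('pics/w1.png',np.clip(d['image'].astype(float)*1.6,0,255).astype(np.uint8))
```

```text
1.4833 [ 0.64719038 -0.20702742  0.21626337] [-4.27405245e-01  5.29695779e-01  3.73493410e-01  1.41538396e+00
 -4.33825641e-04  2.17879157e+00]
[ 0.704931   -0.17286202  0.373125  ] [[0.51, -0.86, -0.0], [-0.83, -0.49, 0.27], [-0.23, -0.14, -0.96]]
[[283.28400937 196.96247878]
 [283.44924188 179.87892674]]
```

View pics/w1.png

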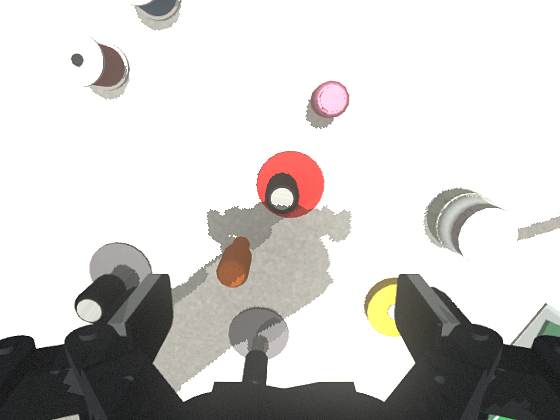

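The wrist picture shows the punch's top at (282,198), where my estimate projects to (283,197). The measurement agrees, so I'm descending.

apply_moves(moves=[0,0,-1.6,0,0,0,0,0,-3.2,0,0,0,0,0,-4.6,0,0,0,0,0,-5.6,0,0,0,0,0,-6.2,0,0,0,0,0,-6.46,0,0,0,0,0,-6.46,0,0,0,0,0,-6.46,0,0,0])

```text
clock: 2.15
tcp_pos: [0.6481, -0.2072, 0.0559]
orientation: [0.0, 0.964, 0.264, 0.0]
wrist_force: [0.8, 0.1, 0.6]
finger_gap: 0.0856
grip_force: 0.0
```

apply_moves(moves=[0,0,0,0,0,0,0,0,0,0,0,0,0,0,0,0,0,0,0,0,0,0,0,0,0,0,0,0,0,0,0,0,0,0,0,0,0,0,0,0,0,0,0,0,0,0,0,0], claw=0, newtons=60)

```text
clock: 2.82
tcp_pos: [0.6489, -0.2061, 0.056]
orientation: [0.001, 0.964, 0.265, 0.001]
wrist_force: [-0.5, 1.1, 6.2]
finger_gap: 0.0246
grip_force: 58.8
```

apply_moves(moves=[0,0,0.8,0,0,0,0,0,2,0,0,0,0,0,3.4,0,0,0,0,1,4,0,0,0,-0.5,2.5,4,0,0,0,-0.9,4.1,4,0,0,0,-1.3,5.7,4,0,0,0,-1.7,7.3,4,0,0,0,-2.1,8.9,4,0,0,0,-2.5,10.5,4,0,0,0,-2.9,12.1,4,0,0,0,-3.3,13.7,4,0,0,0,-3.7,15.3,4,0,0,0,-3.9,16.4,4,0,0,0,-3.98,16.9,4,0,0,0,-3.98,16.9,4,0,0,0,-3.98,16.9,4,0,0,0,-3.98,16.9,4,0,0,0])

```text
clock: 4.32
tcp_pos: [0.549, 0.2153, 0.1546]
orientation: [0.0, 0.964, 0.265, -0.0]
wrist_force: [-0.2, -0.2, -0.1]
finger_gap: 0.0244
grip_force: 59.2
```

Run:
```python
from h import *
s=status.get_state(); print(s['clock'],s['tcp_pos'],s['orientation'],s['joint_pos'],s['wrist_force'],s['finger_gap'])
a=shot('side','s2')['image'];b=shot('wrist','w2')['image']
p=s['tcp_pos'];c=proj('s2',[p])[0].astype(int);print(c, proj('w2',[p,p-[0,0,.05],[.5486,.2167,.052]]))
br=lambda i,g:np.clip(i.astype(float)*g,0,255).astype(np.uint8)
c0=cv2.resize(a[c[1]-45:c[1]+55,c[0]-50:c[0]+50],(400,400),interpolation=cv2.INTER_CUBIC)
print('crop origin',c-[50,45])
w=cv2.resize(b,(400,300),interpolation=cv2.INTER_AREA)
o=np.zeros((400,800,3),np.uint8);o[:,:400]=br(c0,2);o[:300,400:]=br(w,1.4)
cv2.imwrite('pics/c4.png',o)
```

```text
4.3167 [0.54897807 0.21533347 0.15458151] [ 3.71960652e-04  9.64318522e-01  2.64744313e-01 -3.13128755e-04] [ 2.38131674e-01  3.65767076e-01 -3.16359627e-02  1.17399710e+00
 -7.62255009e-04  2.84384696e+00] [-0.18409268 -0.18294575 -0.08028065] 0.02438196869605054
[214 127] [[282.19181569 264.54845354]
 [282.51579728 230.60534682]
 [280.81109615 207.53749752]]
crop origin [164  82]
```

View pics/c4.png

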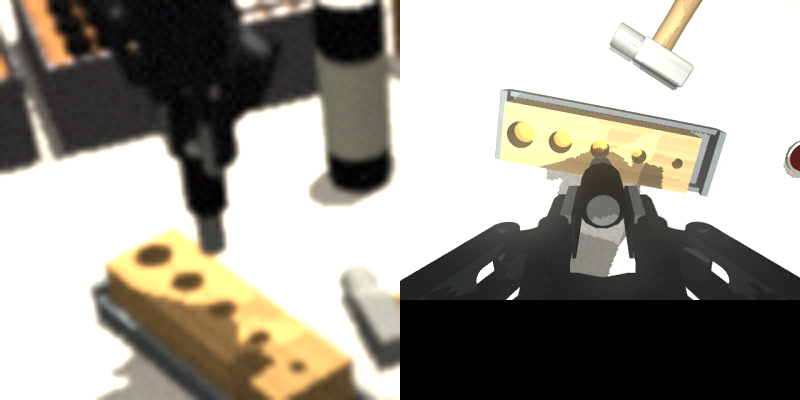

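The side crop shows the shank hanging straight. Its width of about 6.5 px works out to roughly 17 mm and the handle to 28 mm, so this is punch18. The wrist view shows the 18 mm hole just ahead of the handle. I'll enlarge it for a precise offset.

Run:
```python
from h import *
b=cv2.imread('pics/w2.png')
c=cv2.resize(b[170:340,190:390],(800,680)[:2] and (706,600),interpolation=cv2.INTER_CUBIC)
cv2.imwrite('pics/c5.png',np.clip(c.astype(float)*1.8,0,255).astype(np.uint8))
s=600/170
tcp=np.array([.549,.2153,.1546]); t=np.linspace(0,2*np.pi,73)
f=lambda cen,r:((proj('w2',[cen+r*np.array([np.cos(k),np.sin(k),0]) for k in t])-[190,170]+.5)*s)
for n,cen,r in [('top24',tcp+[0,0,.027],.012),('top28',tcp+[0,0,.027],.014),('h18',np.array([.5486,.2167,.052]),.0096),('h14',np.array([.5623,.1794,.052]),.0076),('h22',np.array([.5349,.2544,.052]),.0116)]:
  q=f(cen,r);print(n,q.min(0).round(),q.max(0).round(),q.mean(0).round(1))
```

```text
top24 [216. 330.] [438. 532.] [327.4 431. ]
top28 [197. 313.] [456. 547.] [327.5 430.3]
h18 [275.  88.] [370. 180.] [322.6 133.5]
h14 [477. 133.] [552. 204.] [514.6 168.3]
h22 [68. 41.] [184. 154.] [126.2  97.3]
```

View pics/c5.png

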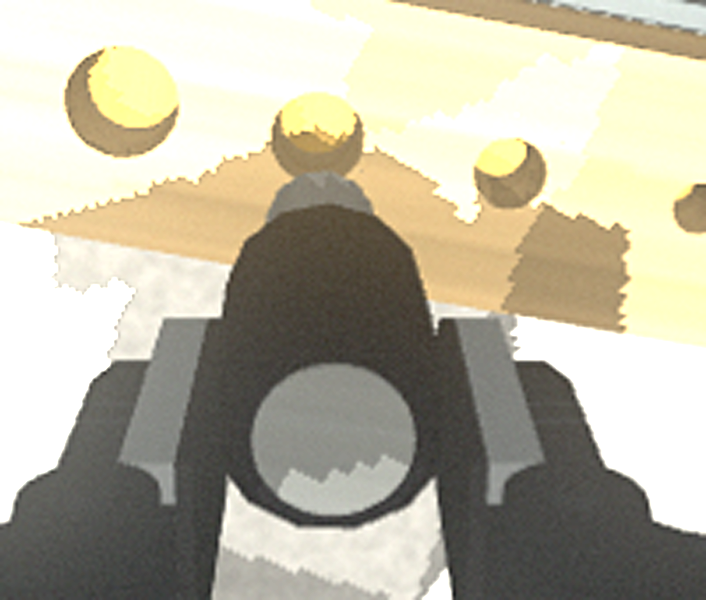

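Run:
```python
from h import *
s=600/170
t=np.linspace(0,2*np.pi,73)
f=lambda cen,r:((proj('w2',[np.array(cen)+r*np.array([np.cos(k),np.sin(k),0]) for k in t])-[190,170]+.5)*s)
for z in(.1026,.1056):
 for r in(.007,.009):
  q=f([.549,.2153,z],r);print(z,r,q.min(0).round(),q.max(0).round(),q.mean(0).round(1))
def c(u,v,z): return ray('w2',u/s-.5+190,v/s-.5+170,z).round(4)
print('hole18',c(317.5,137,.052),'h22',c(122,101.5,.052),'h14',c(510,173,.052))
# foot: top edge y=172, centre x 319.5
r=.009
for z in(.1026,):
  base=f([.549,.2153,z],r); dy=172-base.min(0)[1]; m=f([.549,.2153,z],0)[0]; print('foot',c(319.5,m[1]+dy,z))
```

```text
0.1026 0.007 [286. 171.] [371. 252.] [328.9 211.3]
0.1026 0.009 [274. 159.] [383. 263.] [329.  211.1]
0.1056 0.007 [286. 176.] [371. 258.] [328.8 216.9]
0.1056 0.009 [273. 164.] [384. 270.] [328.9 216.6]
hole18 [0.5476 0.2172 0.052 ] h22 [0.5339 0.2547 0.052 ] h14 [0.5611 0.1797 0.052 ]
foot [0.5464 0.2155 0.1026]
```

The foot measures about 17.7 mm across, which confirms punch18. Relative to the hole it needs to move (+1.2, +1.7) mm. I'm lowering it to just above the strip, then creeping down.

apply_moves(moves=[0.05,0.07,-0.8,0,0,0,0.05,0.07,-1.4,0,0,0,0.05,0.07,-1.8,0,0,0,0.05,0.07,-1.9,0,0,0,0.05,0.07,-1.9,0,0,0,0.05,0.07,-1.9,0,0,0])

```text
clock: 4.92
tcp_pos: [0.5504, 0.2177, 0.1079]
orientation: [0.0, 0.964, 0.265, 0.0]
wrist_force: [-0.3, -0.0, -0.5]
finger_gap: 0.0245
grip_force: 59.2
```

apply_moves(moves=[0,0,-0.04,0,0,0,0,0,-0.08,0,0,0,0,0,-0.12,0,0,0,0,0,-0.16,0,0,0,0,0,-0.16,0,0,0])

```text
clock: 5.33
tcp_pos: [0.5502, 0.2183, 0.1037]
orientation: [0.0, 0.964, 0.265, 0.0]
wrist_force: [-0.1, -0.9, 0.6]
finger_gap: 0.0248
grip_force: 59.4
```

apply_moves(moves=[0,0,-0.04,0,0,0,0,0,-0.08,0,0,0,0,0,-0.08,0,0,0])

```text
clock: 5.58
tcp_pos: [0.5512, 0.2186, 0.1032]
orientation: [-0.0, 0.964, 0.265, 0.002]
wrist_force: [-0.9, -0.2, 7.7]
finger_gap: 0.0243
grip_force: 60.2
```

apply_moves(moves=[0.032,0,0,0,0,0,0.023,0.023,0,0,0,0,0,0.032,0,0,0,0,-0.023,0.023,0,0,0,0,-0.032,0,0,0,0,0,-0.023,-0.023,0,0,0,0,0,-0.032,0,0,0,0,0.023,-0.023,0,0,0,0,0.032,0,0,0,0,0,0,0,0,0,0,0])

```text
clock: 6.42
tcp_pos: [0.5512, 0.2187, 0.1032]
orientation: [-0.0, 0.964, 0.265, 0.002]
wrist_force: [-0.3, -1.0, 7.1]
finger_gap: 0.0242
grip_force: 60.2
```

apply_moves(moves=[0.064,0,0,0,0,0,0.055,0.032,0,0,0,0,0.032,0.055,0,0,0,0,0,0.064,0,0,0,0,-0.032,0.055,0,0,0,0,-0.055,0.032,0,0,0,0,-0.064,0,0,0,0,0,-0.055,-0.032,0,0,0,0,-0.032,-0.055,0,0,0,0,0,-0.064,0,0,0,0,0.032,-0.055,0,0,0,0,0.055,-0.032,0,0,0,0,0.064,0,0,0,0,0,0,0,0,0,0,0])

```text
clock: 7.58
tcp_pos: [0.5512, 0.2188, 0.1032]
orientation: [-0.0, 0.964, 0.265, 0.002]
wrist_force: [-1.7, -1.0, 7.3]
finger_gap: 0.0244
grip_force: 60.2
```

Run:
```python
from h import *
b=shot('wrist','w3')['image']
c=cv2.resize(b[170:270,210:360],(780,520),interpolation=cv2.INTER_CUBIC)
cv2.imwrite('pics/c6.png',np.clip(c.astype(float)*1.8,0,255).astype(np.uint8))
s=5.2
t=np.linspace(0,2*np.pi,73)
f=lambda cen,r:((proj('w3',[np.array(cen)+r*np.array([np.cos(k),np.sin(k),0]) for k in t])-[210,170]+.5)*s)
for n,cen,r in [('foot-nom',(.5500,.2184,.052),.009),('h18',(.5476,.2172,.052),.0096),('h18b',(.5486,.2167,.052),.0096),('h22',(.5339,.2547,.052),.0116),('h14',(.5611,.1797,.052),.0076)]:
  q=f(cen,r);print(n,q.min(0).round(),q.max(0).round(),q.mean(0).round(1))
```

```text
foot-nom [300. 250.] [460. 403.] [380.5 325.7]
h18 [293. 268.] [464. 430.] [378.7 348.2]
h18b [301. 262.] [472. 425.] [387.1 343.1]
h22 [-78. 185.] [130. 385.] [ 26.9 284.3]
h14 [656. 350.] [790. 476.] [723.4 412.1]
```

View pics/c6.png

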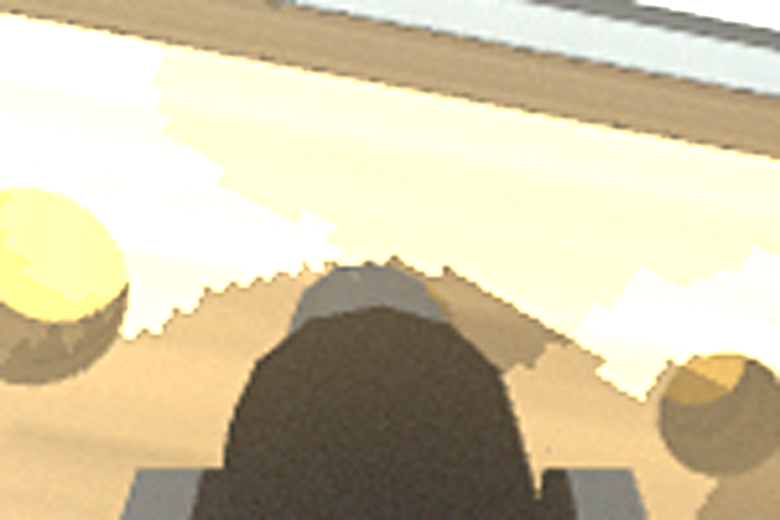

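The foot's centre is at about (371,342) in the crop, and the hole, interpolated from its neighbours, is near (379,349). A sliver of the hole shows to the right of the foot at (435,297). The foot therefore has to move about (-0.3, -1.2) mm.

apply_moves(moves=[-0.005,-0.025,0,0,0,0,-0.01,-0.05,0,0,0,0,-0.01,-0.05,0,0,0,0,-0.01,-0.05,0,0,0,0])

```text
clock: 7.97
tcp_pos: [0.5505, 0.2178, 0.1031]
orientation: [-0.0, 0.964, 0.265, 0.001]
wrist_force: [-1.8, 0.9, 6.6]
finger_gap: 0.0248
grip_force: 60.2
```

apply_moves(moves=[0.014,0,0,0,0,0,0,0.014,0,0,0,0,-0.014,0,0,0,0,0,0,-0.014,0,0,0,0,0.014,-0.014,0,0,0,0,0.028,0,0,0,0,0,0.02,0.02,0,0,0,0,0,0.028,0,0,0,0,-0.02,0.02,0,0,0,0,-0.028,0,0,0,0,0,-0.02,-0.02,0,0,0,0,0,-0.028,0,0,0,0,0.02,-0.02,0,0,0,0,0.028,0,0,0,0,0,0,0,0,0,0,0])

```text
clock: 9.22
tcp_pos: [0.5506, 0.2179, 0.1031]
orientation: [-0.001, 0.964, 0.265, 0.001]
wrist_force: [-2.1, 0.0, 7.4]
finger_gap: 0.0242
grip_force: 60.2
```

apply_moves(moves=[0,0,0.03,0,0,0,0.025,0,0.03,0,0,0,0.018,0.018,0.03,0,0,0,0,0.025,0.03,0,0,0,-0.018,0.018,0.03,0,0,0,-0.025,0,0.03,0,0,0,-0.018,-0.018,0.03,0,0,0,0,-0.025,0.03,0,0,0,0.018,-0.018,0.03,0,0,0,0.025,0,0.03,0,0,0,0.025,0,0.03,0,0,0])

```text
clock: 10.13
tcp_pos: [0.5508, 0.2177, 0.1032]
orientation: [-0.001, 0.964, 0.265, 0.001]
wrist_force: [-2.4, 1.6, 7.3]
finger_gap: 0.0245
grip_force: 60.2
```

apply_moves(moves=[0.025,0,0,0,0,0,0.018,0.018,0,0,0,0,0.006,0.024,0,0,0,0,-0.006,0.024,0,0,0,0,-0.018,0.018,0,0,0,0,-0.03,0.025,0,0,0,0,-0.045,0.015,0,0,0,0,-0.05,0,0,0,0,0,-0.05,-0.02,0,0,0,0,-0.04,-0.035,0,0,0,0,-0.025,-0.045,0,0,0,0,-0.005,-0.05,0,0,0,0,0.015,-0.045,0,0,0,0,0.028,-0.035,0,0,0,0,0.03,-0.015,0,0,0,0,0.025,0,0,0,0,0,-0.025,0,0,0,0,0])

```text
clock: 11.55
tcp_pos: [0.5502, 0.2176, 0.1031]
orientation: [-0.0, 0.964, 0.265, 0.001]
wrist_force: [-0.8, 0.8, 5.9]
finger_gap: 0.0244
grip_force: 60.0
```

apply_moves(moves=[0,0,0.03,0,0,0,0,0,0.03,0,0,0])

```text
clock: 11.72
tcp_pos: [0.5499, 0.2173, 0.1033]
orientation: [-0.0, 0.964, 0.265, 0.0]
wrist_force: [-1.2, 1.9, 4.3]
finger_gap: 0.0243
grip_force: 59.8
```

apply_moves(moves=[0,0,0.03,0,0,0,0,0,0.03,0,0,0])

```text
clock: 11.88
tcp_pos: [0.5497, 0.2166, 0.1033]
orientation: [0.0, 0.964, 0.265, -0.0]
wrist_force: [-0.4, -0.5, -0.1]
finger_gap: 0.0244
grip_force: 59.2
```

apply_moves(moves=[0,0,0.05,0,0,0,0,0,0.05,0,0,0])

```text
clock: 12.05
tcp_pos: [0.5496, 0.2166, 0.1045]
orientation: [0.0, 0.964, 0.265, -0.0]
wrist_force: [-0.6, 0.3, -0.2]
finger_gap: 0.0241
grip_force: 59.3
```

apply_moves(moves=[0.052,0.04,0,0,0,0,0.052,0.04,-0.04,0,0,0,0.052,0.04,-0.07,0,0,0,0.052,0.04,-0.07,0,0,0])

```text
clock: 12.38
tcp_pos: [0.5516, 0.2181, 0.1037]
orientation: [0.0, 0.964, 0.265, 0.001]
wrist_force: [-0.7, -0.3, 3.1]
finger_gap: 0.0245
grip_force: 59.7
```

apply_moves(moves=[-0.01,-0.02,0,0,0,0,-0.025,-0.01,0,0,0,0,-0.025,0.01,0,0,0,0,-0.01,0.025,0,0,0,0,0.01,0.025,0,0,0,0,0.025,0.01,0,0,0,0,0.025,-0.01,0,0,0,0,0.01,-0.03,0,0,0,0,-0.015,-0.045,0,0,0,0,-0.035,-0.035,0,0,0,0,-0.045,-0.015,0,0,0,0,-0.045,-0.015,0,0,0,0])

```text
clock: 13.38
tcp_pos: [0.5503, 0.2176, 0.1035]
orientation: [0.0, 0.964, 0.265, 0.0]
wrist_force: [0.4, -0.6, 5.6]
finger_gap: 0.0246
grip_force: 59.9
```

apply_moves(moves=[0,0.025,0,0,0,0,0,0.045,0,0,0,0,0.01,0.06,0,0,0,0,0.03,0.065,0,0,0,0,0.05,0.065,0,0,0,0,0.07,0.055,0,0,0,0,0.085,0.04,0,0,0,0,0.09,0.02,0,0,0,0,0.09,0,0,0,0,0,0.08,-0.02,0,0,0,0,0.065,-0.035,0,0,0,0,0.045,-0.05,0,0,0,0,0.02,-0.055,0,0,0,0,0,-0.05,0,0,0,0,0,-0.05,0,0,0,0])

```text
clock: 14.63
tcp_pos: [0.55, 0.2168, 0.1034]
orientation: [-0.0, 0.964, 0.265, 0.0]
wrist_force: [-0.9, 0.8, 5.1]
finger_gap: 0.0244
grip_force: 59.9
```

Run:
```python
from h import *
b=shot('wrist','w4')['image']; print(status.get_state()['tcp_pos'])
s=8
x0,y0=240,195
h,w=70,100
g=np.clip(b.astype(float)*1.8,0,255).astype(np.uint8)
c=cv2.resize(g[y0:y0+h,x0:x0+w],(w*s,h*s),interpolation=cv2.INTER_CUBIC)
t=np.linspace(0,2*np.pi,73)
f=lambda cen,r:((proj('w4',[np.array(cen)+r*np.array([np.cos(k),np.sin(k),0]) for k in t])-[x0,y0]+.5)*s)
for cen,r,col in [((.5476,.2172,.052),.0096,(255,0,0)),((.5339,.2547,.052),.0116,(255,0,0)),((.5611,.1797,.052),.0076,(255,0,0))]:
  q=f(cen,r);print(q.mean(0).round(1),q.min(0),q.max(0));cv2.polylines(c,[q.astype(int)],True,col,1)
q=f((.5476,.2172,.052),.009);print(q.min(0),q.max(0))
cv2.imwrite('pics/c7.png',c)
```

```text
[0.54999478 0.21676849 0.10341238]
[329.1 305.8] [196.4251185  181.18330475] [459.86103786 431.86087024]
[-213.2  206.9] [-374.16525315   53.61026645] [-54.20700543 361.60177263]
[860.6 404.7] [756.73223919 308.14431435] [962.89394903 502.7195853 ]
[204.65718418 189.19817275] [451.63070792 424.2064056 ]
```

View pics/c7.png

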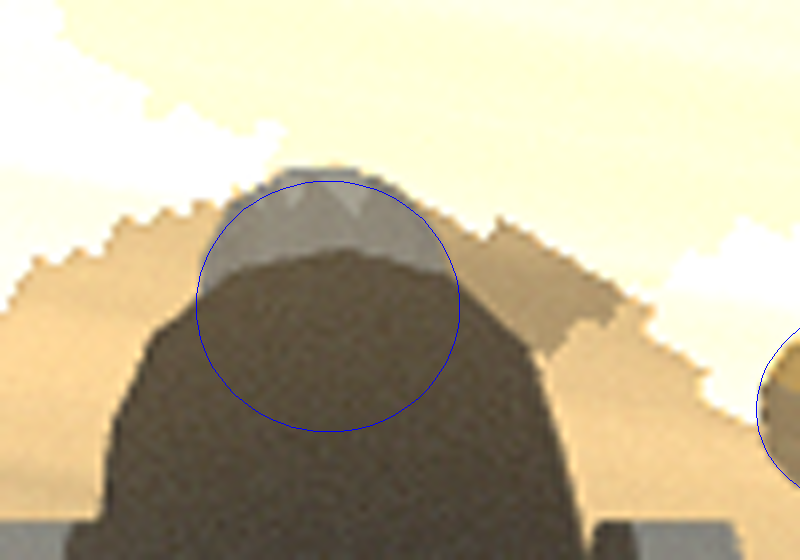

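The overlay shows the foot's arc displaced about 1.8 mm towards the camera compared with the free-hanging picture, so the punch swivels in the pads when dragged. I'll lift, grip harder, and check numerically whether it springs back.

apply_moves(moves=[0,0,0.08,0,0,0,0,0,0.1,0,0,0,0,0,0.1,0,0,0,0,0,0.1,0,0,0], claw=0, newtons=120)

```text
clock: 15.02
tcp_pos: [0.5494, 0.2161, 0.1049]
orientation: [0.0, 0.964, 0.265, -0.001]
wrist_force: [0.3, -0.0, -0.5]
finger_gap: 0.0219
grip_force: 118.0
```

Run:
```python
from h import *
d=shot('wrist','w5'); s=status.get_state();print(s['tcp_pos'],s['finger_gap'],s['wrist_force'])
for n in('w2','w3','w4','w5'):
  g=cv2.imread(f'pics/{n}.png').astype(int)
  print(n,'col',list(zip(g[208:236,281,0],g[208:236,281,2])))
  print('   row222',list(zip(g[222,258:306,0],g[222,258:306,2])))
```

```text
[0.54946517 0.21617587 0.1049782 ] 0.021424760702957766 [ 0.76563551 -0.25359941 -0.74737986]
w2 col [(np.int64(64), np.int64(136)), (np.int64(66), np.int64(139)), (np.int64(51), np.int64(103)), (np.int64(52), np.int64(105)), (np.int64(51), np.int64(105)), (np.int64(53), np.int64(91)), (np.int64(56), np.int64(86)), (np.int64(54), np.int64(86)), (np.int64(52), np.int64(85)), (np.int64(53), np.int64(85)), (np.int64(67), np.int64(87)), (np.int64(74), np.int64(86)), (np.int64(75), np.int64(86)), (np.int64(76), np.int64(87)), (np.int64(76), np.int64(87)), (np.int64(67), np.int64(80)), (np.int64(66), np.int64(77)), (np.int64(66), np.int64(78)), (np.int64(66), np.int64(78)), (np.int64(66), np.int64(77)), (np.int64(36), np.int64(53)), (np.int64(35), np.int64(53)), (np.int64(35), np.int64(52)), (np.int64(32), np.int64(49)), (np.int64(34), np.int64(50)), (np.int64(38), np.int64(53)), (np.int64(33), np.int64(48)), (np.int64(32), np.int64(46))]
   row222 [(np.int64(81), np.int64(133)), (np.int64(79), np.int64(132)), (np.int64(79), np.int64(132)), (np.int64(79), np.int64(133)), (np.int64(81), np.
[... 7691 characters left out ...]
4(68), np.int64(81)), (np.int64(67), np.int64(79)), (np.int64(68), np.int64(81)), (np.int64(67), np.int64(80)), (np.int64(70), np.int64(82)), (np.int64(67), np.int64(79)), (np.int64(65), np.int64(77)), (np.int64(65), np.int64(78)), (np.int64(60), np.int64(93)), (np.int64(48), np.int64(100)), (np.int64(55), np.int64(99)), (np.int64(68), np.int64(110)), (np.int64(69), np.int64(109)), (np.int64(68), np.int64(109)), (np.int64(63), np.int64(104)), (np.int64(63), np.int64(102)), (np.int64(73), np.int64(123)), (np.int64(134), np.int64(225)), (np.int64(132), np.int64(222)), (np.int64(130), np.int64(219)), (np.int64(132), np.int64(218)), (np.int64(129), np.int64(217)), (np.int64(129), np.int64(216))]
```

The punch springs back when lifted. The wrist pixels now show the hole's rim surrounding the foot: columns 267–294 for the hole against 270–291 for the foot, with the far rim at row 216 against 218. It is nearly centred, so I'm lowering straight down.

apply_moves(moves=[0.008,0.004,0,0,0,0,0.008,0.004,-0.05,0,0,0,0.008,0.004,-0.1,0,0,0,0.008,0.004,-0.15,0,0,0,0.008,0.004,-0.15,0,0,0])

```text
clock: 15.48
tcp_pos: [0.5499, 0.2163, 0.1015]
orientation: [0.0, 0.964, 0.265, -0.0]
wrist_force: [-0.7, 0.3, -1.0]
finger_gap: 0.0216
grip_force: 118.1
```

It has entered: 2 mm below the strip's top with no force.

apply_moves(moves=[0,0,-0.08,0,0,0,0,0,-0.16,0,0,0,0,0,-0.24,0,0,0,0,0,-0.32,0,0,0,0,0,-0.4,0,0,0,0,0,-0.48,0,0,0,0,0,-0.56,0,0,0,0,0,-0.56,0,0,0])

```text
clock: 16.15
tcp_pos: [0.5498, 0.2164, 0.0874]
orientation: [0.0, 0.964, 0.265, -0.0]
wrist_force: [-0.1, -0.7, -1.4]
finger_gap: 0.0221
grip_force: 118.1
```

apply_moves(moves=[0,0,-0.06,0,0,0,0,0,-0.12,0,0,0,0,0,-0.18,0,0,0,0,0,-0.24,0,0,0,0,0,-0.3,0,0,0,0,0,-0.36,0,0,0,0,0,-0.42,0,0,0,0,0,-0.48,0,0,0,0,0,-0.54,0,0,0,0,0,-0.6,0,0,0,0,0,-0.6,0,0,0])

```text
clock: 17.07
tcp_pos: [0.5506, 0.2169, 0.0746]
orientation: [-0.0, 0.964, 0.265, 0.001]
wrist_force: [-2.7, -0.2, 9.1]
finger_gap: 0.022
grip_force: 119.3
```

apply_moves(moves=[0,0,-0.05,0,0,0,0,0,-0.1,0,0,0,0,0,-0.15,0,0,0,0,0,-0.2,0,0,0,0,0,-0.22,0,0,0,0,0,-0.22,0,0,0])

```text
clock: 17.57
tcp_pos: [0.5504, 0.217, 0.0694]
orientation: [-0.0, 0.964, 0.265, 0.001]
wrist_force: [-4.0, 0.5, 10.8]
finger_gap: 0.0217
grip_force: 119.5
```

apply_moves(moves=[0,0,-0.03,0,0,0,0,0,-0.06,0,0,0,0,0,-0.06,0,0,0])

```text
clock: 17.82
tcp_pos: [0.5507, 0.2171, 0.0693]
orientation: [-0.0, 0.964, 0.265, 0.002]
wrist_force: [-6.9, -0.3, 18.7]
finger_gap: 0.0218
grip_force: 120.6
```

The force rose 8 N with no further travel, so the shoulder is seated. I'll ease off and release.

apply_moves(moves=[0,0,0.05,0,0,0,0,0,0.1,0,0,0])

```text
clock: 17.98
tcp_pos: [0.5503, 0.2168, 0.0696]
orientation: [-0.0, 0.964, 0.265, 0.001]
wrist_force: [-0.7, 1.7, -1.0]
finger_gap: 0.0218
grip_force: 118.1
```

apply_moves(moves=[0,0,0,0,0,0,0,0,0,0,0,0,0,0,0,0,0,0,0,0,0,0,0,0,0,0,0,0,0,0,0,0,0,0,0,0], claw=80)

```text
clock: 18.48
tcp_pos: [0.5501, 0.2163, 0.0682]
orientation: [0.0, 0.964, 0.265, -0.0]
wrist_force: [0.2, 0.2, 0.1]
finger_gap: 0.0683
grip_force: 0.0
```

apply_moves(moves=[0,0,1,0,0,0,0,0,2.4,0,0,0,0,0,4,0,0,0,0,0,5,0,0,0,0,0,5,0,0,0,0,0,5,0,0,0])

```text
clock: 18.98
tcp_pos: [0.5515, 0.2167, 0.1955]
orientation: [0.0, 0.964, 0.265, 0.002]
wrist_force: [-0.4, 0.6, -0.1]
finger_gap: 0.0685
grip_force: 0.0
```

Run:
```python
from h import *
d=shot('wrist','w6');a=shot('side','s6')['image']; s=status.get_state();print(s['tcp_pos'],s['finger_gap'],s['wrist_force'])
c=proj('w6',[[.5480,.2170,.09]])[0];print(c, proj('w6',[[.5476,.2172,.052],[.5476,.2172,.094]]), proj('s6',[[.5486,.2167,.094],[.5486,.2167,.052]]))
w=cv2.resize(d['image'],(400,300),interpolation=cv2.INTER_AREA)
q=proj('s6',[[.5486,.2167,.07]])[0].astype(int)
e=cv2.resize(a[q[1]-50:q[1]+50,q[0]-50:q[0]+50],(400,400),interpolation=cv2.INTER_CUBIC);print(q-50)
o=np.zeros((400,800,3),np.uint8);o[:,:400]=e;o[:300,400:]=w
cv2.imwrite('pics/c8.png',np.clip(o*1.7,0,255).astype(np.uint8))
```

```text
[0.54962085 0.21627977 0.19246242] 0.06851539593604514 [ 0.050849   -0.67918355  0.47532338]
[280.26844928 211.69890083] [[280.16657273 200.27148564]
 [279.69743954 213.44612563]] [[217.33762095 146.56954042]
 [219.30041544 159.23389019]]
[168 103]
```

View pics/c8.png

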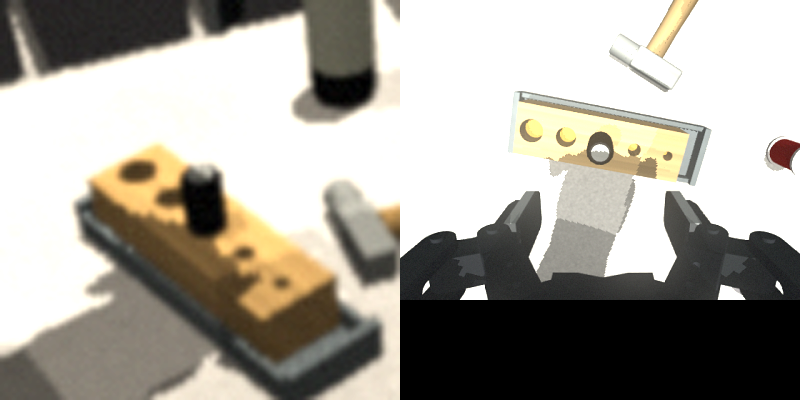

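The punch stands upright in the third (18 mm) hole with its handle on the strip. Its top is at row 146, against 146.6 predicted for fully home. The gripper is clear, so I'm handing in.

```bash
python3 -c "
from workcell import job
print(job.hand_in())"
```

```text
the job is handed in; nothing more can be done
None
```

I put punch18 from the red pad into the 18 mm hole, pressed it home (about 19 N at the wrist at most in the readings), let go and handed the job in; the verdict was not shown.

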